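# Close the dust extractor's filter hatch for its seal test

### The job

Get the bench dust extractor ready for its seal test: first turn the control unit's grey dial until its pointer is at the green mark, then turn the red quarter-turn fastener on the filter box's blue hatch until the white slot line on it lines up with the two white marks on the hatch. Then, with the fingers, press the sprung hatch down flush against its frame and finish while still holding it pressed there, because it springs open if let go; leave the other things on the bench where they are.

Things in the scene. Friction and masses are not known exactly. Their poses are not given: they have to be found in the camera images.
- control_unit: Grey box 180 (x) x 220 (y) x 70 mm high, fixed to the bench, origin at the centre of its underside, z up, x to its far side. On its top, 20 mm towards its near side (-x) from the centre, sits the dial. It may stand left or right of the filter box.
- dial (a joint): Dial angle in rad, growing clockwise seen from above, 0 to 1.8. Detents at 0, 0.6, 1.2 and 1.8; the green mark is 1.2, the third. A detent pulls the dial in when it is within about 0.25 of it; up to about 0.07 N m turns it over from one detent to the next. At value v the pointer (and the grip bar) points 0.9 - v rad counter-clockwise from the control unit's x axis.
- dial_grip (a point): Point on the dial's axis to grip at, 30 mm above the dial's underside and 9 mm below the top of its bar. The dial: grey disc 48 mm across and 6 mm high with an upright grip bar on it, 44 mm long, 13 mm thick, top 39 mm above the disc's underside; a white pointer line on one half of the bar's top. The point's x axis runs along the bar towards the pointer.
- filter_box: White box 240 (x) x 200 (y) x 110 mm high, fixed to the bench, origin at the centre of its underside, z up, x to its far side. The blue hatch covers the middle of its top.
- hatch (a joint): Hatch angle in rad: 0 = flush on its frame, 0.09 = ajar, where a spring holds it. The hatch, 170 (x) x 160 (y) x 8 mm, is hinged along y at its far edge (85 mm to +x of the box's centre, 110 mm up); its near edge lifts. Pushing at the pad it takes about 3 N to start and about 8 N to be flush. Unless the fastener is aligned its cross pin strikes the frame and stops the hatch at about 0.07.
- press_pad (a point): Centre of the top of a flat yellow and black disc, 36 mm across, on the hatch: a good place to push. It lies 35 mm to -x and 45 mm to -y of the filter box's centre, 119.5 mm above the bench when the hatch is flush and about 11 mm higher when ajar.
- fastener (a joint): Angle of the quarter-turn fastener in rad, growing clockwise seen from above, 0 to 2.0, held by friction of 0.035 N m wherever it is left. At 1.57 its slot line lies along the hatch's y axis, in line with the two white marks: aligned. At value v its grip bar lies along the direction -v rad (counter-clockwise positive) from the filter box's x axis.
- fastener_grip (a point): Point on the fastener's axis to grip at, 30 mm above the hatch's top face and 9 mm below the top of the bar. The fastener: dark disc 40 mm across and 6 mm high, with an upright red grip bar 40 mm long, 13 mm thick, top 39 mm above the hatch; a white slot line runs along the bar's top. It lies 35 mm to -x and 35 mm to +y of the box's centre and leans with the hatch (0.09 rad). The point's x axis runs along the bar.
- wax_jar: Amber glass jar with red cap, 36 mm diameter, 42 mm tall, standing on the far left corner of the control unit. Origin at the centre of its underside. To be left alone.
- die: Small terracotta tooth die with a gold crown, 26 mm diameter, 27 mm tall, standing on the far right corner of the control unit. Origin at the centre of its underside. To be left alone.
- dropper: White dropper bottle with a red band, 42 mm diameter, 112 mm tall, on the left of the bench. Origin at the centre of its underside. To be left alone.
- plaster_model: Round plaster dental model, 72 mm diameter, 34 mm tall, on the right of the bench. Origin at the centre of its underside. To be left alone.
- wax_knife: Wax knife with a wooden handle and steel blade, 171 mm long, 12 mm high, lying on the right of the bench. Origin at the centre of its underside. To be left alone.
- clear_box: Open clear plastic box 80 x 60 x 30 mm, on the left of the bench. Origin at the centre of its underside. To be left alone.
- mix_bowl: Green mixing bowl, 76 mm diameter, 35 mm tall, on the left of the bench. Origin at the centre of its underside. To be left alone.

How it is judged:
On the way, in this order (a step that is already met when the one before it is completed fails the run):
1. the dial is at the green mark (1.2 +/- 0.2 rad) (value of joint dial between 1 and 1.4 rad), for 0.3 s.
2. the fastener is aligned with its marks (1.57 +/- 0.2 rad) with the dial still at the green mark (all of step 1 and value of joint fastener between 1.37 and 1.77 rad), for 0.2 s.
3. the hatch is pressed flush by the fingers (all of step 2 and value of joint hatch below 0.014 rad and contact force between the fingers and filter_box above 3 N), for 0.3 s.
At the end, for the whole second after the job is handed in: The dial stands at the green mark (1.2 +/- 0.2 rad), the fastener is aligned with its marks (1.57 +/- 0.2 rad), and the fingers are pressing the hatch flush with its frame (hatch below 0.014 rad, finger force on the hatch above 3 N), still held through the last second (all of step 3); the arm keeps its last pose, push and grip.
It fails at once if one of the seven other things on the bench is moved more than 30 mm (distance of any of wax_jar, die, dropper, plaster_model, wax_knife, clear_box, mix_bowl from where it was at the start of the episode above 0.03 m).
It also fails if it takes over 56 s, if anything falls off the work surface, if the arm or the gripper's body presses on something with over 40 N, if the wrist force passes 120 N, or if a joint passes its speed limit or range.

### The arm

A 6-joint arm with a two-finger parallel gripper is mounted at the origin on the work surface. World frame = base frame: x ahead of the robot, y to its left, z up, the work surface at z = 0. Lengths are in m, angles in rad, forces in N, time in s.
With the tool pointing down it reaches from about 0.25 to 0.775 m from the base axis. Payload 4 kg.
Tool frame: the origin (TCP) lies at the very end of the fingers, on their centre line; the grasp point (between the pads) lies 19 mm behind it (robot.hold_point_z is the distance from the TCP to the grasp point, in m); z points along the fingers, y is the line along which they close (so a half turn about z gives the same grasp; the last joint's range is limited). The gripper opens to 94 mm and grips with 3 to 60 N. Pads are 16 mm wide; open, the fingers measure 119 mm over their backs; the gripper's body (75 mm by 177 mm) begins 78 mm behind the grasp point.
Start: joints at [1.225, 0.087, 1.371, -0, 1.684, -0.103], TCP at [0.132, 0.534, 0.206] pointing down, gripper open.
Joint ranges: [-3.1, 3.1], [-0.76, 2.03], [0.27, 2.55], [-1.08, 4.22], [0.17, 2.65], [-2.57, 2.57]. Speed limits (rad/s): [2.79, 2.79, 3.14, 3.14, 3.14, 3.14].

### API

Orientations are given as [roll, pitch, yaw] about the fixed x, y, z axes, in that order (R = Rz(yaw) Ry(pitch) Rx(roll)).
In Python, from bench import robot gives the robot as it stands.
- The arm moves only by the tool carry_out, never from a script. Its argument "steps" is a list of rows, each a list of 3 entries, a list of its own where there are three numbers: the shift along the tool's x, y, z in m, then the turn about the tool's z in units of 10 degrees (1.0 is 10 degrees), then the closure, from -1 (fully open) to 1 (shut). In form: [[[tx, ty, tz], roll, jaw], ...]. A call has 1 to 10 rows; each row is the pose to reach, as a shift and turn from the pose commanded when the call began, along the tool's axes at that moment; what a row does not reach only later rows make up. A row lasts 1/8 s, in which the tool goes at most 62.5 mm and 10.7 degrees, less where a joint would pass 70% of its speed; a pose out of reach is approached as far as the arm can. A call with a gripper value outside its range is refused whole. The fingers move at their own pace and stop on an object; the grip force is fixed at half the most. Time passes only in rows, so rows that repeat a pose let the fingers close. It gives the time, the measured TCP pose, the force, the opening and the grip force at its end, in the units of the state.
- robot.get_obs(): the state, without advancing time (a new reading comes with each control period).
- robot.snapshot(name): name is "scene" or "side" or "wrist"; returns a dict with "image" (480x640x3 uint8, red, green, blue), "z_map" (480x640 float32, m along the optical axis (not along the pixel's ray), 0 where there is no reading), "mtx" (3x3 intrinsics, pixels), "R" (3x3) and "t" (3): a world point X has camera coordinates R X + t. Camera axes: x right, y down, z forward; pixel columns grow to the right and rows downward; lengths in m; the calibration is good to about 2 mm. A picture is of the moment at which its call begins.
- robot.close_job(): hands the job in; it is judged then, once.
The state is a dict: "time": time; "joint_positions": joint angles; "qvel": joint speeds; "joint_torque": joint torques, N m; "tool_pos": TCP position; "ee_rot": TCP orientation; "wrist_force": force on the tool from outside, world axes, zero at the start; "wrist_torque": the same for the moment, N m; "width": finger opening in m; "finger_force": force on a finger pad.
Only numpy, scipy, OpenCV 4.12 (cv2) and the standard library are available. Lean on these libraries where they do the work, as an engineer would, in place of code of your own. Each camera call takes 0.05 s, during which the arm holds its last target. There are 200 camera calls.

## Working session

There is one attempt and no reset: what is moved stays moved. The work goes in short steps, Python scripts to look and compute and a tool call to move; the robot and the scene stay as the last step left them, time stands still between calls to the robot, and variables do not carry over. Pictures are saved under pics/ and viewed, at most 10 in all, crops included, and the job is handed in when it is done.

Besides the shell and the picture viewer there is one more tool, called after "Request:" in YAML: its name, and indented under it one key for each argument. carry_out: Moves the arm, as the interface text tells. Its arguments: {"type":"object","properties":{"steps":{"type":"array","items":{"type":"array"}}},"required":["steps"]}

```bash
mkdir -p pics
cat > h.py <<'E'
import numpy as np, cv2
from bench import robot
def snap(name, fn=None):
    s=robot.snapshot(name)
    if fn: cv2.imwrite('pics/'+fn, s['image'][:,:,::-1])
    return s
def cloud(s):
    z=s['z_map']; K=s['mtx']; v,u=np.mgrid[:480,:640]
    P=np.stack([(u-K[0,2])/K[0,0]*z,(v-K[1,2])/K[1,1]*z,z],-1)
    W=(P-s['t'])@s['R']; W[z==0]=np.nan
    return W
E
python3 - <<'E'
from h import *
o=robot.get_obs()
print({k:np.round(v,3) for k,v in o.items()})
for n in ['scene','side']:
    s=snap(n,n+'0.png'); np.savez(n+'0.npz',**s)
    print(n, np.round(-s['R'].T@s['t'],3))
E
```

```text
{'time': np.float64(0.0), 'joint_positions': array([ 1.225,  0.088,  1.372, -0.   ,  1.684, -0.103]), 'qvel': array([ 0.001,  0.001, -0.   ,  0.001, -0.002,  0.001]), 'joint_torque': array([-1.0000e-03, -3.4017e+01, -3.0243e+01,  7.2000e-02,  3.3000e-02,
       -0.0000e+00]), 'tool_pos': array([0.132, 0.533, 0.204]), 'ee_rot': array([-3.139, -0.   ,  2.899]), 'wrist_force': array([-0.262,  0.035,  0.716]), 'wrist_torque': array([ 0.006, -0.05 , -0.02 ]), 'finger_force': np.float64(0.0), 'width': np.float64(0.094)}
scene [ 1.39  -0.156  0.722]
side [-0.076 -0.952  0.731]
```

View pics/scene0.png

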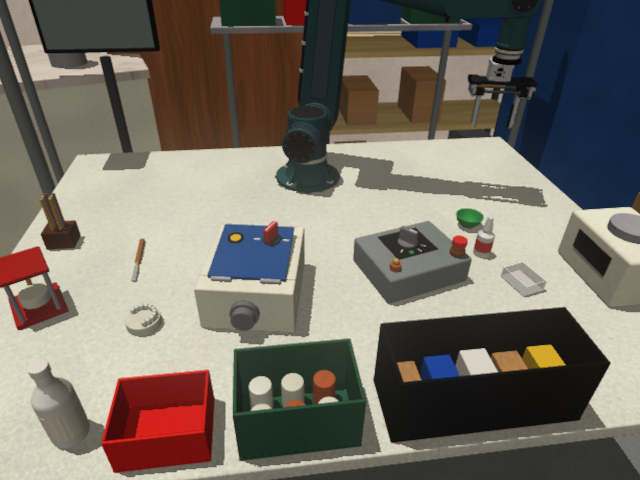

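View pics/side0.png

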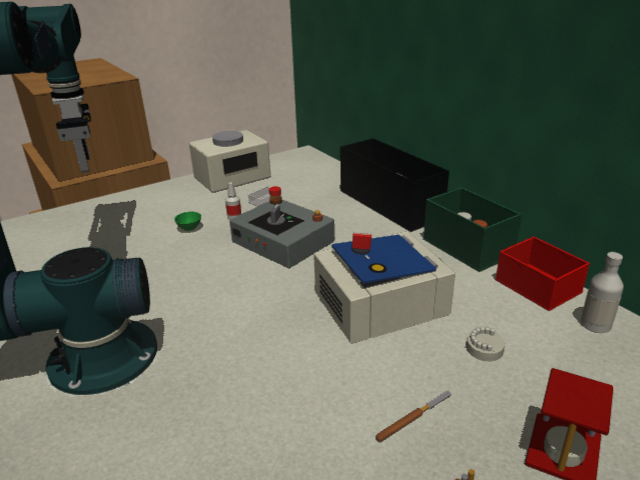

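The scene view shows the filter box near (255,275), with red fastener at (271,232) and yellow pad at (236,238). The control unit is near (410,258), with its dial at (408,238). The side view agrees. Next I fit both boxes from depth.

Run:
```python
from h import *
W=[];C=[]
for n in ['scene','side']:
    s=dict(np.load(n+'0.npz')); W.append(cloud(s).reshape(-1,3)); C.append(s['image'].reshape(-1,3))
    W_,C_=W[-1],C[-1].astype(int)
    hsv=cv2.cvtColor(s['image'],cv2.COLOR_RGB2HSV).reshape(-1,3).astype(int)
    roi=(W_[:,0]>.15)&(W_[:,0]<.9)&(abs(W_[:,1])<.5)
    def rect(m,name):
        p=W_[m]; r=cv2.minAreaRect(p[:,:2].astype(np.float32)*1000)
        print(n,name,m.sum(),np.round(r[0]),np.round(r[1]),round(r[2],1),'med',np.round(np.median(p,0),4))
        return r
    blue=roi&(hsv[:,0]>100)&(hsv[:,0]<130)&(hsv[:,1]>120)&(W_[:,2]>.1)&(W_[:,2]<.14)
    rect(blue,'hatch')
    bx=roi&(W_[:,2]>.1)&(W_[:,2]<.135)&(W_[:,1]<.12)&(W_[:,0]<.72)&(W_[:,1]>-.3); rect(bx,'box')
    cu=roi&(abs(W_[:,2]-.07)<.004)&(W_[:,1]>.0)&(W_[:,0]<.75); rect(cu,'cu')
    yel=roi&(hsv[:,0]>18)&(hsv[:,0]<32)&(hsv[:,1]>150)&(W_[:,2]>.11)&(W_[:,2]<.14); rect(yel,'pad')
    red=roi&((hsv[:,0]<6)|(hsv[:,0]>174))&(hsv[:,1]>150)&(W_[:,2]>.13)&(W_[:,2]<.18)&(W_[:,1]<.15); rect(red,'fast')
    d=roi&(W_[:,2]>.09)&(W_[:,2]<.115)&(hsv[:,1]<60)&(W_[:,1]>.05)&(W_[:,0]<.6)&(W_[:,1]<.3); rect(d,'dial')
    d=roi&(W_[:,2]>.104)&(W_[:,2]<.113)&(hsv[:,1]<60)&(W_[:,1]>.05)&(W_[:,0]<.6)&(W_[:,1]<.3); rect(d,'dialtop')
```

```text
scene hatch 3235 [ 565. -181.] [158. 168.] 79.0 med [ 0.585  -0.1859  0.1228]
scene box 6262 [ 565. -180.] [199. 240.] 78.7 med [ 0.6025 -0.1842  0.1189]
scene cu 3416 [509. 244.] [180. 329.] 15.6 med [0.5357 0.1803 0.0688]
scene pad 64 [ 522. -219.] [25. 22.] 0.4 med [ 0.5202 -0.219   0.1297]
scene fast 79 [ 541. -141.] [11. 37.] 51.7 med [ 0.5519 -0.1474  0.1602]
scene dial 163 [547. 174.] [ 41. 114.] 73.5 med [0.5075 0.1853 0.103 ]
scene dialtop 74 [505. 186.] [41. 15.] 45.4 med [0.5057 0.186  0.1078]
side hatch 2653 [ 560. -185.] [164. 173.] 79.2 med [ 0.5624 -0.1981  0.1236]
side box 5726 [ 558. -184.] [204. 242.] 78.8 med [ 0.5323 -0.2116  0.1172]
side cu 2171 [504. 237.] [183. 330.] 15.7 med [0.5067 0.1696 0.0686]
side pad 68 [ 519. -220.] [27. 23.] 73.6 med [ 0.519  -0.2206  0.1294]
side fast 258 [ 533. -146.] [14. 38.] 54.6 med [ 0.5319 -0.1475  0.152 ]
side dial 95 [521. 223.] [141.  25.] 62.7 med [0.4966 0.1742 0.1039]
side dialtop 47 [497. 180.] [43. 14.] 45.3 med [0.4969 0.1786 0.1084]
```

```bash
cat >> h.py <<'E'
from scipy.spatial.transform import Rotation as Ro
def go(x,y,z,yaw_deg):
    o=robot.get_obs(); R=Ro.from_euler('xyz',o['ee_rot'])
    d=R.inv().apply(np.array([x,y,z])-o['tool_pos'])
    dy=(yaw_deg-np.degrees(o['ee_rot'][2])+180)%360-180
    print('t',round(o['time'],2),'pos',np.round(o['tool_pos'],4),'rot',np.round(np.degrees(o['ee_rot']),1),'q6',round(o['joint_positions'][5],2),'shift',np.round(d,4),'roll',round(-dy/10,2))
E
python3 -c "
from h import *
go(.501,.182,.2,225)"
```

```text
t 0.1 pos [0.1321 0.5334 0.2045] rot [-179.9   -0.   166.1] q6 -0.1 shift [-0.4426 -0.2524  0.0049] roll -5.89
```

Request:
carry_out:
  steps:
    - [[-0.05, -0.03, 0], -0.6, -1]
    - [[-0.1, -0.055, 0], -1.4, -1]
    - [[-0.15, -0.085, 0], -2.2, -1]
    - [[-0.2, -0.115, 0], -3, -1]
    - [[-0.25, -0.145, 0], -3.8, -1]
    - [[-0.3, -0.17, 0], -4.6, -1]
    - [[-0.35, -0.2, 0], -5.2, -1]
    - [[-0.4, -0.23, 0], -5.9, -1]
    - [[-0.443, -0.252, 0.005], -5.9, -1]
    - [[-0.443, -0.252, 0.005], -5.9, -1]

```text
time: 1.35
tool_pos: [0.5029, 0.1802, 0.1987]
ee_rot: [3.14, -0.003, -2.36]
wrist_force: [0.1, 0.3, 0.7]
width: 0.0936
finger_force: 0.0
```

Run:
```python
from h import *
go(.501,.182,.2,225)
s=snap('wrist','w1.png'); np.savez('w1.npz',**s); go(.501,.182,.2,225)
```

```text
t 1.35 pos [0.5029 0.1802 0.1987] rot [ 179.9   -0.2 -135.2] q6 -2.11 shift [ 0.0001  0.0026 -0.0013] roll -0.02
t 1.4 pos [0.5018 0.1816 0.1992] rot [ 1.799e+02 -1.000e-01 -1.351e+02] q6 -2.11 shift [ 0.0003  0.0008 -0.0008] roll -0.01
```

View pics/w1.png

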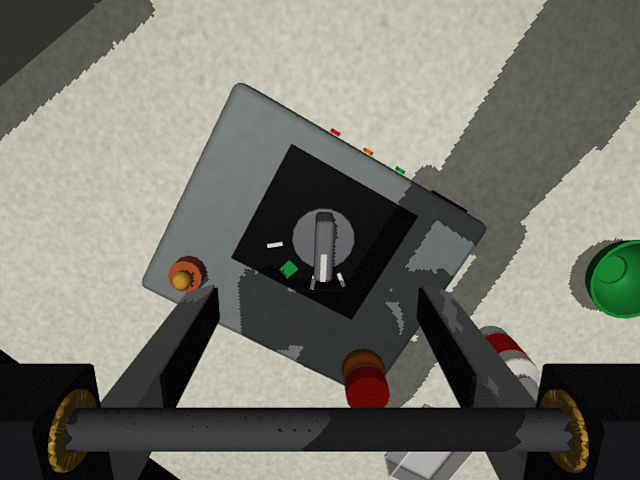

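The wrist view shows the dial at about (323,240). Its pointer lies between the first mark (340,280) and the second (313,283), and the green mark is at (289,270), clockwise. Now I measure the dial from close range.

Run:
```python
from h import *
s=dict(np.load('w1.npz')); W=cloud(s); I=s['image']
hsv=cv2.cvtColor(I,cv2.COLOR_RGB2HSV).astype(int)
def rect(m,n):
    p=W[m]; r=cv2.minAreaRect(p[:,:2].astype(np.float32)*1000); print(n,m.sum(),np.round(r[0],1),np.round(r[1],1),round(r[2],1),np.round(np.median(p,0),4))
v,u=np.mgrid[:480,:640]
roi=(abs(u-323)<45)&(abs(v-240)<60)
rect(roi&(W[...,2]>.1)&(W[...,2]<.115),'bar')
rect(roi&(W[...,2]>.073)&(W[...,2]<.115),'disc+bar')
un=(W[...,2]>.06)&(W[...,2]<.075)&(v<360)&(u>140)&(u<490); un=cv2.morphologyEx(un.astype(np.uint8),cv2.MORPH_OPEN,np.ones((5,5)))>0
rect(un,'unit')
p=W[roi&(W[...,2]>.1)&(W[...,2]<.115)][:,:2]; q=p-p.mean(0); U,S,V=np.linalg.svd(q,full_matrices=False); print('bar dir',np.degrees(np.arctan2(V[0,1],V[0,0])),p.mean(0))
go(.5,.182,.081,225)
```

```text
bar 1170 [503.5 184.6] [44.2 13. ] 42.6 [0.502  0.1832 0.1093]
disc+bar 3182 [508.4 188.2] [59.5 47.1] 36.2 [0.5016 0.1821 0.0772]
unit 51316 [522.4 189.3] [178.7 219.2] 15.5 [0.5107 0.1757 0.0697]
bar dir 42.739765515132056 [0.50226459 0.18334329]
t 1.4 pos [0.5018 0.1816 0.1992] rot [ 1.799e+02 -1.000e-01 -1.351e+02] q6 -2.11 shift [0.0008 0.0013 0.1182] roll -0.01
```

Request:
carry_out:
  steps:
    - [[-0.0025, 0.001, 0.03], 0.25, -1]
    - [[-0.0025, 0.001, 0.07], 0.25, -1]
    - [[-0.0025, 0.001, 0.1], 0.25, -1]
    - [[-0.0025, 0.001, 0.118], 0.25, -0.5]
    - [[-0.0025, 0.001, 0.118], 0.25, 0]
    - [[-0.0025, 0.001, 0.118], 0.25, 0.6]
    - [[-0.0025, 0.001, 0.118], 0.25, 1]
    - [[-0.0025, 0.001, 0.118], 0.25, 1]
    - [[-0.0025, 0.001, 0.118], 0.25, 1]

```text
time: 2.52
tool_pos: [0.503, 0.1853, 0.083]
ee_rot: [-3.141, 0.001, -2.398]
wrist_force: [0.8, 0.3, -0.1]
width: 0.0376
finger_force: 0.0
```

Request:
carry_out:
  steps:
    - [[0, 0, 0], 0, 1]
    - [[0, 0, 0], 0, 1]
    - [[0, 0, 0], 0, 1]
    - [[0, 0, 0], 0, 1]
    - [[0, 0, 0], 0, 1]
    - [[0, 0, 0], 0, 1]

```text
time: 3.28
tool_pos: [0.5025, 0.1854, 0.0824]
ee_rot: [3.141, -0.0, -2.398]
wrist_force: [-0.9, 1.1, 1.5]
width: 0.0127
finger_force: 30.0
```

Request:
carry_out:
  steps:
    - [[0, 0, 0], 0.6, 1]
    - [[0, 0, 0], 1.2, 1]
    - [[0, 0, 0], 1.8, 1]
    - [[0, 0, 0], 2.4, 1]
    - [[0, 0, 0], 3.0, 1]
    - [[0, 0, 0], 3.6, 1]
    - [[0, 0, 0], 4.2, 1]
    - [[0, 0, 0], 4.45, 1]
    - [[0, 0, 0], 4.45, 1]
    - [[0, 0, 0], 4.45, 1]

```text
time: 4.53
tool_pos: [0.5026, 0.1853, 0.0825]
ee_rot: [3.141, -0.0, 3.109]
wrist_force: [-1.2, 1.1, 0.8]
width: 0.0127
finger_force: 30.0
```

Request:
carry_out:
  steps:
    - [[0, 0, 0], 0, -0.3]
    - [[0, 0, 0], 0, -0.3]
    - [[0, 0, 0], 0, -0.3]
    - [[0, 0, 0], 0, -0.3]
    - [[0, 0, -0.03], 0, -0.3]
    - [[0, 0, -0.08], 0, -0.3]
    - [[0, 0, -0.118], 0, -0.3]
    - [[0, 0, -0.118], 0, -0.3]

```text
time: 5.52
tool_pos: [0.5048, 0.1857, 0.2048]
ee_rot: [3.139, 0.008, 3.108]
wrist_force: [-0.0, -0.1, -0.5]
width: 0.0613
finger_force: 0.0
```

Run:
```python
from h import *
s=snap('wrist'); W=cloud(s)
v,u=np.mgrid[:480,:640]
m=(W[...,2]>.1)&(W[...,2]<.115)&(np.hypot(W[...,0]-.503,W[...,1]-.184)<.03)
p=W[m]; r=cv2.minAreaRect(p[:,:2].astype(np.float32)*1000); print(m.sum(),r)
# filter box estimate yaw -11.2: fastener, pad
c=np.array([.5615,-.182]); a=np.radians(-11.2); R=np.array([[np.cos(a),-np.sin(a)],[np.sin(a),np.cos(a)]])
print(c+R@[-.035,.035], c+R@[-.035,-.045])
go(.534,-.141,.24,142)
```

```text
1119 ((503.3692321777344, 184.2696533203125), (12.465798377990723, 44.359100341796875), 88.26667022705078)
[ 0.53396477 -0.14086837] [ 0.51842602 -0.21934478]
t 5.58 pos [0.5036 0.1855 0.202 ] rot [179.9   0.2 178.1] q6 -1.29 shift [-0.0414 -0.3252 -0.0382] roll 3.61
```

Dial sits at 1.20. Now to above the fastener.

Request:
carry_out:
  steps:
    - [[0, -0.03, -0.04], 0.5, -0.3]
    - [[-0.01, -0.085, -0.05], 1.2, -0.3]
    - [[-0.015, -0.14, -0.05], 2, -0.3]
    - [[-0.02, -0.195, -0.05], 2.8, -0.3]
    - [[-0.03, -0.25, -0.05], 3.6, -0.3]
    - [[-0.04, -0.3, -0.05], 3.6, -0.3]
    - [[-0.041, -0.325, -0.05], 3.6, -0.3]
    - [[-0.041, -0.325, -0.05], 3.6, -0.3]

```text
time: 6.58
tool_pos: [0.5319, -0.1423, 0.2475]
ee_rot: [-3.14, -0.005, 2.477]
wrist_force: [0.5, 0.2, 0.3]
width: 0.0612
finger_force: 0.0
```

Run:
```python
from h import *
s=snap('wrist','w2.png'); np.savez('w2.npz',**s); W=cloud(s)
hsv=cv2.cvtColor(s['image'],cv2.COLOR_RGB2HSV).astype(int)
def rect(m,n):
    p=W[m]; r=cv2.minAreaRect(p[:,:2].astype(np.float32)*1000); print(n,m.sum(),np.round(r[0],1),np.round(r[1],1),round(r[2],1),np.round(np.median(p,0),4))
near=np.hypot(W[...,0]-.534,W[...,1]+.141)<.035
rect(near&(W[...,2]>.148)&(W[...,2]<.185),'bar')
print('bar z pct',np.percentile(W[...,2][near&(W[...,2]>.145)&(W[...,2]<.185)],[5,50,95]))
rect((hsv[...,0]>100)&(hsv[...,0]<130)&(hsv[...,1]>120)&(W[...,2]>.1)&(W[...,2]<.14),'hatch')
rect((hsv[...,0]>18)&(hsv[...,0]<32)&(hsv[...,1]>150)&(W[...,2]>.11)&(W[...,2]<.14),'pad')
go(.534,-.141,.15,142)
```

```text
bar 1249 [ 537.7 -141.7] [13.7 40.6] 52.6 [ 0.535  -0.1396  0.1667]
bar z pct [0.15002042 0.16664312 0.16879565]
hatch 30683 [ 567.3 -182.4] [159.5 178.4] 78.8 [ 0.5567 -0.1801  0.1261]
pad 563 [ 524.3 -180.7] [108.9  18.3] 79.9 [ 0.5178 -0.2183  0.1303]
t 6.62 pos [ 0.5321 -0.141   0.2481] rot [-180.    -0.2  142. ] q6 -1.27 shift [-0.0019  0.0012  0.0981] roll 0.0
```

View pics/w2.png

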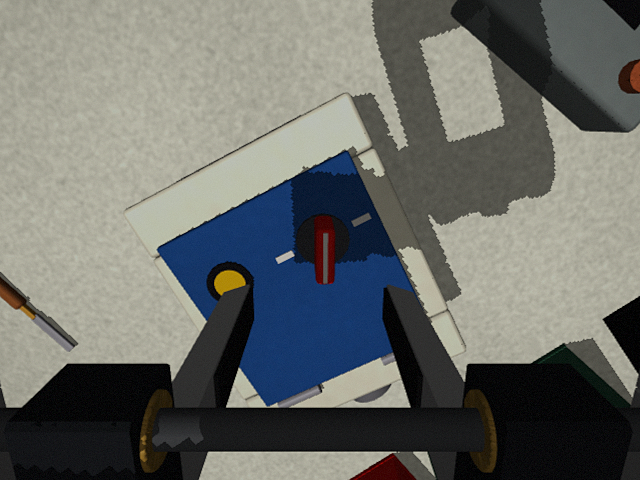

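The view shows the fastener bar at (325,245) pointing straight down the image. The alignment marks are at (285,257) and (361,219), and the pad is at (229,282). The bar needs about 64° clockwise.

Request:
carry_out:
  steps:
    - [[-0.004, 0.003, 0.03], 0, -0.3]
    - [[-0.004, 0.003, 0.07], 0, -0.3]
    - [[-0.004, 0.003, 0.095], 0, -0.3]
    - [[-0.004, 0.003, 0.107], 0, 1]
    - [[-0.004, 0.003, 0.107], 0, 1]
    - [[-0.004, 0.003, 0.107], 0, 1]
    - [[-0.004, 0.003, 0.107], 0, 1]
    - [[-0.004, 0.003, 0.107], 0, 1]
    - [[-0.004, 0.003, 0.107], 0, 1]
    - [[-0.004, 0.003, 0.107], 0, 1]

```text
time: 7.88
tool_pos: [0.5377, -0.1418, 0.144]
ee_rot: [-3.14, 0.001, 2.48]
wrist_force: [-1.3, -0.6, 2.1]
width: 0.0128
finger_force: 29.9
```

Request:
carry_out:
  steps:
    - [[0, 0, 0], 0, 1]
    - [[0, 0, 0], 0, 1]
    - [[0, 0, 0], 0, 1]

```text
time: 8.25
tool_pos: [0.5376, -0.1417, 0.1436]
ee_rot: [-3.14, 0.0, 2.48]
wrist_force: [-2.8, -4.1, 2.1]
width: 0.013
finger_force: 29.9
```

Request:
carry_out:
  steps:
    - [[0, 0, 0], 0.7, 1]
    - [[0, 0, 0], 1.4, 1]
    - [[0, 0, 0], 2.1, 1]
    - [[0, 0, 0], 2.8, 1]
    - [[0, 0, 0], 3.5, 1]
    - [[0, 0, 0], 4.2, 1]
    - [[0, 0, 0], 4.9, 1]
    - [[0, 0, 0], 5.6, 1]
    - [[0, 0, 0], 6.35, 1]
    - [[0, 0, 0], 6.35, 1]

```text
time: 9.5
tool_pos: [0.5358, -0.1415, 0.1419]
ee_rot: [-3.136, 0.001, 1.37]
wrist_force: [-3.4, -4.6, -0.7]
width: 0.0133
finger_force: 30.0
```

Request:
carry_out:
  steps:
    - [[0, 0, 0], 0, 1]
    - [[0, 0, 0], 0, -0.3]
    - [[0, 0, 0], 0, -0.3]
    - [[0, 0, 0], 0, -0.3]
    - [[0, 0, 0], 0, -0.3]
    - [[0, 0, -0.03], 0, -0.3]
    - [[0, 0, -0.07], 0, -0.3]
    - [[0, 0, -0.1], 0, -0.3]
    - [[0, 0, -0.1], 0, -0.3]

```text
time: 10.62
tool_pos: [0.5393, -0.1414, 0.2467]
ee_rot: [3.135, 0.001, 1.372]
wrist_force: [-0.3, -0.3, -0.2]
width: 0.0608
finger_force: 0.0
```

Run:
```python
from h import *
s=snap('wrist','w3.png'); W=cloud(s)
m=(np.hypot(W[...,0]-.534,W[...,1]+.141)<.035)&(W[...,2]>.148)&(W[...,2]<.185)
p=W[m]; r=cv2.minAreaRect(p[:,:2].astype(np.float32)*1000); print(m.sum(),r)
hsv=cv2.cvtColor(s['image'],cv2.COLOR_RGB2HSV).astype(int)
m=(hsv[...,0]>18)&(hsv[...,0]<32)&(hsv[...,1]>150)&(np.hypot(W[...,0]-.518,W[...,1]+.219)<.03)&(W[...,2]>.1)
p=W[m]; r=cv2.minAreaRect(p[:,:2].astype(np.float32)*1000); print('pad',m.sum(),r, np.median(p,0))
go(.5185,-.219,.17,79)
```

```text
1270 ((538.0122680664062, -141.64794921875), (40.330631256103516, 13.790553092956543), 78.69905090332031)
pad 685 ((523.567138671875, -217.7886199951172), (29.59846305847168, 28.947351455688477), 75.49319458007812) [ 0.52060287 -0.21939938  0.13001849]
t 10.68 pos [ 0.5384 -0.1411  0.2441] rot [179.9   0.   78.6] q6 -0.16 shift [-0.0803 -0.0042  0.0741] roll -0.04
```

View pics/w3.png

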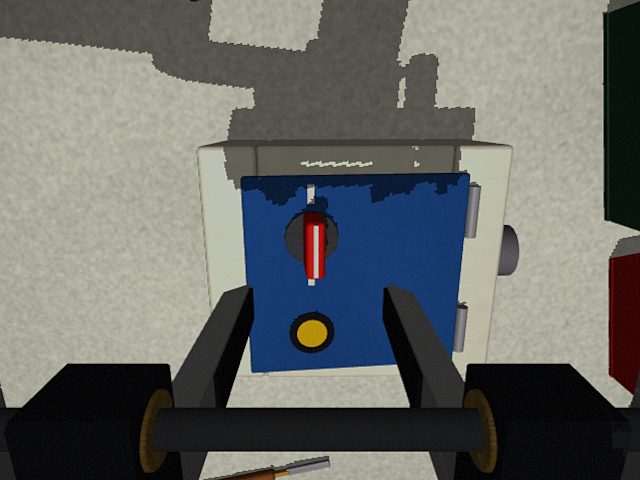

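Fastener aligned (bar at 78.7°, box y axis at 78.8°). The view shows the slot line at (315,248) between its marks, and the pad at (312,333). Now I close the fingers and move over the pad.

Request:
carry_out:
  steps:
    - [[-0.03, -0.004, 0], 0, 1]
    - [[-0.079, -0.004, 0], 0, 1]
    - [[-0.079, -0.004, 0], 0, 1]
    - [[-0.079, -0.004, 0.03], 0, 1]
    - [[-0.079, -0.004, 0.06], 0, 1]
    - [[-0.079, -0.004, 0.09], 0, 1]
    - [[-0.079, -0.004, 0.1], 0, 1]
    - [[-0.079, -0.004, 0.1], 0, 1]
    - [[-0.079, -0.004, 0.1], 0, 1]
    - [[-0.079, -0.004, 0.1], 0, 1]

```text
time: 11.92
tool_pos: [0.5191, -0.218, 0.145]
ee_rot: [3.139, 0.001, 1.372]
wrist_force: [0.8, 0.3, 0.6]
width: 0.0005
finger_force: 0.0
```

Run:
```python
from h import *
go(.519,-.219,.1195,79); o=robot.get_obs(); print(o['wrist_force'],o['width'])
```

```text
t 11.93 pos [ 0.5191 -0.218   0.145 ] rot [179.8   0.   78.6] q6 -0.3 shift [-0.001   0.      0.0255] roll -0.04
[0.81017104 0.26010949 0.57370423] 0.0005033807152992068
```

Request:
carry_out:
  steps:
    - [[0, 0, 0.008], 0, 1]
    - [[0, 0, 0.013], 0, 1]
    - [[0, 0, 0.016], 0, 1]
    - [[0, 0, 0.019], 0, 1]
    - [[0, 0, 0.022], 0, 1]
    - [[0, 0, 0.024], 0, 1]
    - [[0, 0, 0.024], 0, 1]
    - [[0, 0, 0.024], 0, 1]

```text
time: 12.92
tool_pos: [0.5173, -0.2175, 0.1203]
ee_rot: [-3.14, 0.0, 1.372]
wrist_force: [-5.0, 1.3, 7.0]
width: 0.0005
finger_force: 3.4
```

Request:
carry_out:
  steps:
    - [[0, 0, 0.001], 0, 1]
    - [[0, 0, 0.002], 0, 1]
    - [[0, 0, 0.003], 0, 1]
    - [[0, 0, 0.003], 0, 1]
    - [[0, 0, 0.003], 0, 1]

```text
time: 13.55
tool_pos: [0.5172, -0.2175, 0.1182]
ee_rot: [-3.14, 0.0, 1.372]
wrist_force: [-7.0, 2.4, 9.7]
width: 0.0006
finger_force: 5.0
```

Request:
carry_out:
  steps:
    - [[0, 0, 0.001], 0, 1]
    - [[0, 0, 0.002], 0, 1]
    - [[0, 0, 0.002], 0, 1]
    - [[0, 0, 0.002], 0, 1]

```text
time: 14.05
tool_pos: [0.5172, -0.2175, 0.1181]
ee_rot: [-3.141, 0.001, 1.372]
wrist_force: [-9.2, 3.6, 16.3]
width: 0.0005
finger_force: 8.1
```

Run:
```python
from h import *
o=robot.get_obs(); print(o['tool_pos'],o['wrist_force'],o['finger_force'])
for n in ['side','scene']:
    s=snap(n,n+'2.png'); s0=dict(np.load(n+'0.npz')); W=cloud(s)
    hsv=cv2.cvtColor(s['image'],cv2.COLOR_RGB2HSV).astype(int)
    m=(hsv[...,0]>100)&(hsv[...,0]<130)&(hsv[...,1]>120)&(W[...,2]>.1)&(W[...,2]<.14)&(W[...,0]<.75)&(abs(W[...,1])<.35)
    for X in (W,cloud(s0)):
        p=X[m]; p=p[np.isfinite(p).all(1)&(p[:,2]>.1)&(p[:,2]<.14)]
        a=np.radians(-11.2); xb=(p[:,:2]-[.5635,-.182])@[np.cos(a),np.sin(a)]
        c=np.polyfit(xb,p[:,2],1); print(n,len(p),'slope,z0',np.round(c,4))
```

```text
[ 0.51719132 -0.21747614  0.11809817] [-9.17031209  3.61576885 16.33014131] 8.124149143695831
side 2358 slope,z0 [0.0011 0.1167]
side 2188 slope,z0 [-0.0599  0.1224]
scene 1548 slope,z0 [-0.0005  0.1172]
scene 1546 slope,z0 [-0.0909  0.1247]
```

The hatch is flush: its slope is about 0, and the force is 16 N against a hard stop. I hold briefly, then hand in.

Request:
carry_out:
  steps:
    - [[0, 0, 0], 0, 1]
    - [[0, 0, 0], 0, 1]
    - [[0, 0, 0], 0, 1]
    - [[0, 0, 0], 0, 1]

```text
time: 14.65
tool_pos: [0.5172, -0.2175, 0.1181]
ee_rot: [-3.141, 0.001, 1.372]
wrist_force: [-8.9, 3.6, 16.0]
width: 0.0006
finger_force: 8.1
```

```bash
python3 -c "
from h import *
o=robot.get_obs(); print(o['tool_pos'],o['wrist_force'],o['finger_force'])
print(robot.close_job())"
```

```text
[ 0.5171969  -0.21748464  0.11810302] [-8.85126563  3.63355725 15.95638707] 8.119784728623927
the job is handed in; nothing more can be done
None
```

I handed the job in at about 14.7 s of the 56 s: dial measured at the green mark (1.20 rad), fastener lined up with its marks, and the hatch held flush under about 16 N; the hand-in gave no verdict.

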